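Set the telescopic gearbox prop to its next hole

ROBOT

A 7-joint arm with a two-finger parallel gripper is mounted at the origin on the work surface. World frame = base frame: x ahead of the robot, y to its left, z up, the work surface at z = 0. Lengths are in m, angles in rad, forces in N, time in s.
With the tool pointing down it reaches from about 0.35 to 0.9 m from the base axis. Payload 19.9 kg.
Tool frame: the origin (TCP) lies midway between the tips of the shut fingers; the grasp point (between the pads) lies 19 mm behind it; z points along the fingers, y is the line along which they close (so a half turn about z gives the same grasp; the last joint's range is limited). The gripper opens to 94 mm and grips with 3 to 60 N. Pads are 16 mm wide; open, the fingers measure 119 mm over their backs; the gripper's body (75 mm by 177 mm) begins 78 mm behind the grasp point.
Start: joints at [1.079, 0.417, -0.01, 1.614, 0.005, 1.111, -0.053], TCP at [0.272, -0.563, 0.205] pointing down, gripper open.
Joint ranges: [-2.81, 2.81], [-0.39, 2.02], [-1.27, 1.25], [0.06, 2.57], [-1.19, 4.33], [0.19, 2], [-2.82, 2.82]. Speed limits (rad/s): [1.89, 1.89, 2.39, 2.39, 3.01, 3.01, 3.01].

INTERFACE

Orientations are given as a unit quaternion [x, y, z, w].
In Python, from cell import arm, vision gives the robot as it stands. The module is installed in compiled form; this text tells all that it offers.
- The arm moves only by the shell command python3 -m pendant 'ROWS' [FORCE]. ROWS is JSON, a list that holds one entry, the list of rows, each a list of 7 numbers: the shift along the tool's x, y, z in cm, then the turn, a rotation vector about the tool's x, y, z in rad, then the opening, from 0 (shut) to 1 (fully open). In form: [[[tx, ty, tz, wx, wy, wz, jaw], ...]]. A call has 1 to 20 rows; each row is the pose to reach, as a shift and turn from the pose commanded when the call began, along the tool's axes at that moment; what a row does not reach only later rows make up. A row lasts 1/10 s, in which the tool goes at most 50 mm and 8.59 degrees, less where a joint would pass 70% of its speed; a pose out of reach is approached as far as the arm can. A call with a gripper value outside its range is refused whole. The fingers move at their own pace and stop on an object; FORCE is the grip in N (left out, the last holds). Time passes only in rows, so rows that repeat a pose let the fingers close. It gives the time, the measured TCP pose, the force, the opening and the grip force at its end, in the units of the state.
- arm.get_obs(): the state, without advancing time (a new reading comes with each control period).
- vision.capture(name): name is "side" or "top" or "wrist"; returns a dict with "frame" (480x640x3 uint8, blue, green, red), "fx", "fy", "cx", "cy" (pixels), "R" (3x3) and "t" (3): a world point X has camera coordinates R X + t. Camera axes: x right, y down, z forward; pixel columns grow to the right and rows downward; lengths in m; the calibration is good to about 2 mm. The wrist camera is an equidistant fisheye: a pixel r from the principal point sees the ray r / f radians off the axis. A picture is of the moment at which its call begins. There is no depth.
- arm.sign_off(): hands the job in; it is judged then, once.
Trained networks look in the newest picture that a camera, given by its name, has taken for a name from the list of things; names that differ only in an ending like _2 or _b are one class to them, and where a whole thing is asked for, a point or a joint stands for the part that bears it (a point fixed in the world has none). Each returns a list of dicts, best first, with "confidence" (0 to 1); they miss things now and then, are a little off and sometimes report something else, mostly with a low value. They report only what shows in the picture. A call takes as long as a camera call.
- vision.find_in(target, camera): "point" ([x, y, z] in m, in world coordinates, good to about 4 mm: the middle of the surface that is visible of it).
- vision.mark_of(target, camera): "point" ([x, y, z] in m, in world coordinates, good to about 4 mm: a listed point, or the origin of a listed thing).
The state is a dict: "t": time; "joint_pos": joint angles; "qvel": joint speeds; "joint_torque": joint torques, N m; "position": TCP position; "ee_rot": TCP orientation; "ft_force": force on the tool from outside, world axes, zero at the start; "torque": the same for the moment, N m; "gripper_width": finger opening in m; "finger_force": force on a finger pad.
Only numpy, scipy, OpenCV 4.12 (cv2) and the standard library are available. Lean on these libraries where they do the work, as an engineer would, in place of code of your own. Each camera call takes 0.05 s, during which the arm holds its last target. There are 200 camera calls.

TASK

The leg of the telescopic prop on the bench has been left between two holes. Draw the leg gently out of its sleeve until its sprung button pops up through the next hole (the middle one), stopping as soon as it catches so that the button is not wrenched against the hole; then let go of the leg and swing the clamp lever fully shut, back along the sleeve. Leave the hub, the canister and the wrench where they are.

Things in the scene. Friction and masses are not known exactly. Their poses are not given: they have to be found in the camera images.
- prop: Telescopic prop bolted level on the bench: dark steel base plate 290 x 120 x 8 mm with saddles carrying a square grey sleeve tube (44 x 44 mm, wall 4, 275 long, top face 107 mm up) in which a square bright steel leg slides. Origin: on the bench under the tube axis (axis 85 mm up). x = along the axis, the way the leg comes out; z up. Sleeve mouth at about x 105 mm; the sleeve does not move.
- middle_hole (a point): Nominal centre of the wanted middle hole, fixed on the prop, on the sleeve's top face. Three holes 14 mm across lie in that face, 70 mm apart along x; the sleeve may sit up to 8 mm either way along x in its saddles, so every hole may be 8 mm from nominal. The button starts hidden under the sleeve's top on the -x side of the middle hole, 16 to 52 mm short of it.
- grip (a point): Point on the leg's axis where to grip it, 30 mm inward of its rubber foot (upright disc 60 mm across, 12 thick, at the outer end); moves with the leg. Leg: 32 x 32 mm square tube, 0.8 kg, slides only along the prop's x with 3 to 5 N of friction, more for a moment as the button passes a hole's edge. The fixed collar, 56 mm square, ends 102 mm out along the prop's x.
- button (a joint): Sprung steel button on the leg, a 12 mm round pin with domed top: how far it is pressed in (m). 0 = popped right out through a hole, its top 7 mm above the sleeve's top face; 0.011 = held down under the sleeve's top. The spring pushes out with 3 N at 0, 7 N at 0.011. In a hole it has 1 mm of play either way along the tube and locks the leg both ways; over 30 N on it is wrenching.
- button_top (a point): Top of the button's dome, on the tube's centre line, always 270 mm inward along the tube from grip.
- lever (a joint): Clamp lever beside the collar on the prop's -y side, turning about an upright bolt (rad): 0 = shut, lying along the sleeve, pointing to the prop's -x, at a hard stop; it opens to 1.7, and at 1.57 points straight out to the prop's -y. It stays where it is left; about 2 N at the post moves it.
- lever_post (a point): Top centre of the upright black round post (14 mm across) at the lever's free end, 75 mm from the pivot axis, 121 mm above the bench. Push it with the fingers or grip it from above. It stands 29 mm above the lever's bar, which is 10 mm wide and 12 thick, its top 92 mm above the bench.
- lever_pivot (a point): On the lever's upright pivot axis, at the height of the post's top (121 mm above the bench): at x 87.5, y -40 mm in the prop's frame.
- hub: Bystander: round steel wheel hub flange, 90 mm across, 36 mm high, loose on the bench. Origin: centre of its underside.
- canister: Bystander: black round canister, 60 mm across, 70 mm high, loose. Origin: centre of its underside.
- wrench: Bystander: steel wrench 180 mm long, 38 mm wide, 8 mm thick, lying loose. Origin: middle of its underside, x along it.

How it is judged:
By the outcome, as a careful person would: the job done as asked, in the order asked, and still so for the second after the job is handed in, with the robot touching nothing.
It also fails if it takes over 51 s, if anything falls off the work surface, if the arm or the gripper's body presses on something with over 40 N, if the wrist force passes 120 N, or if a joint passes its speed limit or range.

## Working session

There is one attempt and no reset: what is moved stays moved. The work goes in short steps, Python scripts to look and compute and a shell command to move; the robot and the scene stay as the last step left them, time stands still between calls to the robot, and variables do not carry over. Pictures are saved under pics/ and viewed, at most 10 in all, crops included, and the job is handed in when it is done.

```bash
mkdir -p pics; cat > h.py <<'E'
from cell import arm, vision
import numpy as np, cv2
from scipy.spatial.transform import Rotation as R
def snap(c,n):
    d=vision.capture(c); cv2.imwrite(f'pics/{n}.png',d['frame']); return d
def look(c,names,k=2):
    for n in names:
        for f,l in((vision.mark_of,'mark'),):
            print(c,n,[(np.round(r['point'],4).tolist(),round(r['confidence'],2)) for r in f(n,c)[:k]])
def tool():
    o=arm.get_obs(); return np.array(o['position']),R.from_quat(o['ee_rot'])
def totool(p):  # shift in cm in tool axes for world target TCP
    x,r=tool(); return r.inv().apply(np.array(p)-x)*100
E
python3 - <<'E'
from h import *
N=['prop','middle_hole','grip','button_top','lever_post','lever_pivot','hub','canister','wrench']
for c in('top','side'):
    snap(c,c+'0'); look(c,N)
o=arm.get_obs(); print(o['t'],o['position'],R.from_quat(o['ee_rot']).as_matrix().round(3))
E
```

```text
top prop [([0.5548, -0.1479, -0.0006], 0.55)]
top middle_hole [([0.5497, -0.1731, 0.1042], 0.78)]
top grip [([0.5986, 0.0644, 0.0847], 0.83)]
top button_top []
top lever_post [([0.685, -0.0892, 0.122], 0.8), ([0.5499, -0.1746, 0.109], 0.32)]
top lever_pivot [([0.6113, -0.0697, 0.1245], 0.54)]
top hub []
top canister [([0.7361, 0.0454, 0.002], 0.87)]
top wrench [([0.4381, -0.1281, -0.0011], 0.56), ([0.5511, -0.1723, 0.1074], 0.47)]
side prop [([0.5533, -0.1473, -0.0022], 0.94), ([0.5486, -0.175, 0.106], 0.69)]
side middle_hole [([0.5492, -0.1741, 0.1081], 0.72)]
side grip [([0.6012, 0.0645, 0.0836], 0.72)]
side button_top [([0.5998, 0.0682, 0.0874], 0.58), ([0.7057, -0.269, 0.0014], 0.52)]
side lever_post [([0.6873, -0.0881, 0.1208], 0.55)]
side lever_pivot [([0.6004, 0.0636, 0.0858], 0.57), ([0.6127, -0.0672, 0.1188], 0.52)]
side hub [([0.7091, -0.2688, 0.0001], 0.91)]
side canister [([0.7368, 0.043, 0.001], 0.72), ([0.6126, -0.0669, 0.119], 0.23)]
side wrench [([0.4397, -0.1269, -0.0007], 0.64)]
1.0 [ 0.27173538 -0.56279052  0.20541542] [[ 0.901  0.435 -0.   ]
 [ 0.435 -0.901  0.   ]
 [-0.    -0.    -1.   ]]
```

View pics/top0.png

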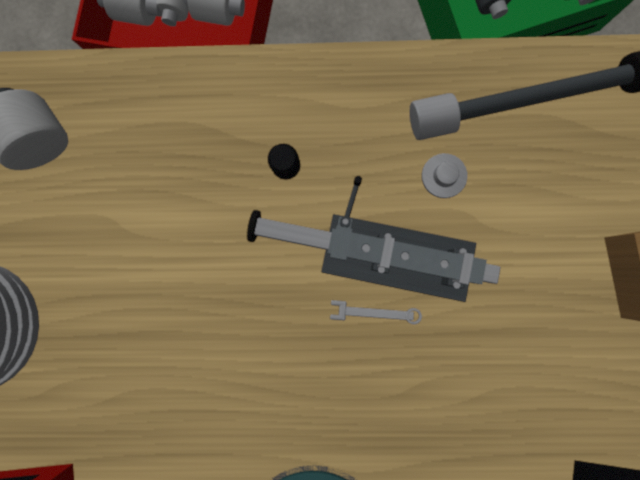

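View pics/side0.png

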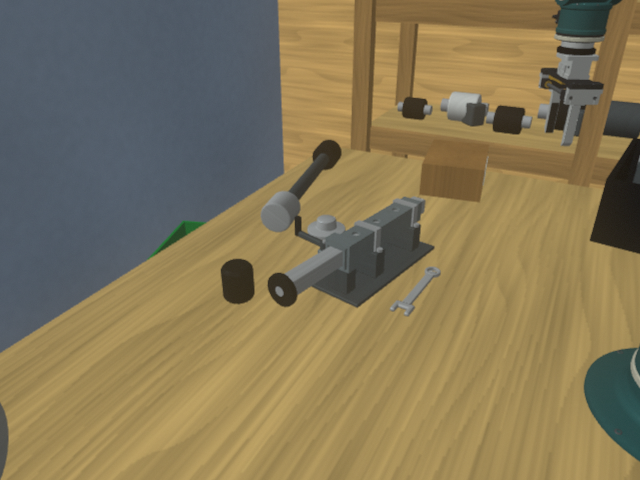

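The networks agree with the pictures: the prop runs from about (490,272) to (252,226) in the top view, with holes at about (366,248), (405,256) and (445,265). The lever stands open, with its post at (358,181).

```bash
python3 - <<'E'
from h import *
d=vision.capture('top'); K=np.array([[d['fx'],0,d['cx']],[0,d['fy'],d['cy']],[0,0,1]])
def back(u,v,z):
    r=d['R'].T@np.linalg.inv(K)@[u,v,1]; c=-d['R'].T@d['t']; return c+r*(z-c[2])/r[2]
# refine holes: print local brightness
for u,v in((366,248),(405,256),(445,265)): print(back(u,v,.107).round(4))
print(back(252,226,.085).round(4))
print('hover',totool([.600,.0645,.205]))
im=cv2.resize(d['frame'][170:310,230:510],None,fx=2.8,fy=2.8,interpolation=cv2.INTER_CUBIC); cv2.imwrite('pics/crop.png',im)
E
```

```text
[ 0.5617 -0.1035  0.107 ]
[ 0.5466 -0.1715  0.107 ]
[ 0.53   -0.2407  0.107 ]
[0.6058 0.1023 0.085 ]
hover [ 5.68367976e+01 -4.22204826e+01  4.31971893e-02]
```

```bash
python3 -m pendant '[[[56.8,-42.2,0,0,0,-0.9,1],[56.8,-42.2,0,0,0,-0.9,1],[56.8,-42.2,0,0,0,-0.9,1],[56.8,-42.2,0,0,0,-0.9,1],[56.8,-42.2,0,0,0,-0.9,1],[56.8,-42.2,0,0,0,-0.9,1],[56.8,-42.2,0,0,0,-0.9,1],[56.8,-42.2,0,0,0,-0.9,1],[56.8,-42.2,0,0,0,-0.9,1],[56.8,-42.2,0,0,0,-0.9,1],[56.8,-42.2,0,0,0,-0.9,1],[56.8,-42.2,0,0,0,-0.9,1],[56.8,-42.2,0,0,0,-0.9,1],[56.8,-42.2,0,0,0,-0.9,1],[56.8,-42.2,0,0,0,-0.9,1],[56.8,-42.2,0,0,0,-0.9,1],[56.8,-42.2,0,0,0,-0.9,1],[56.8,-42.2,0,0,0,-0.9,1],[56.8,-42.2,0,0,0,-0.9,1],[56.8,-42.2,0,0,0,-0.9,1]]]'
python3 - <<'E'
from h import *
x,r=tool(); print(x,r.as_matrix().round(3))
for c in('wrist','top','side'):
    snap(c,c+'1'); look(c,['grip','middle_hole','lever_post','lever_pivot','canister'])
E
```

```text
t: 3.05
position: [0.5997, 0.0632, 0.2057]
ee_rot: [0.781, 0.624, 0.0, 0.0]
ft_force: [-0.1, -0.3, -0.3]
gripper_width: 0.094
finger_force: 0.0
[0.59968992 0.06323789 0.20565808] [[ 0.22   0.975  0.   ]
 [ 0.975 -0.22  -0.   ]
 [-0.     0.    -1.   ]]
wrist grip [([0.5987, 0.0619, 0.087], 0.82)]
wrist middle_hole [([0.436, -0.1257, -0.0001], 0.64)]
wrist lever_post [([0.4354, -0.126, -0.0007], 0.6)]
wrist lever_pivot []
wrist canister [([0.74, 0.0475, -0.0001], 0.86)]
top grip [([0.5961, 0.064, 0.0854], 0.82)]
top middle_hole [([0.5478, -0.1733, 0.1042], 0.57), ([0.6014, 0.0641, 0.0853], 0.44)]
top lever_post [([0.6811, -0.0892, 0.1232], 0.81)]
top lever_pivot [([0.6155, -0.0719, 0.1236], 0.83)]
top canister [([0.7359, 0.0494, 0.0019], 0.75)]
side grip [([0.6012, 0.0623, 0.0852], 0.59)]
side middle_hole [([0.5467, -0.174, 0.1058], 0.65)]
side lever_post [([0.6888, -0.091, 0.1188], 0.74), ([0.6013, 0.0654, 0.0875], 0.26)]
side lever_pivot [([0.6132, -0.0712, 0.1192], 0.91)]
side canister [([0.7361, 0.0453, 0.0017], 0.63)]
```

View pics/wrist1.png

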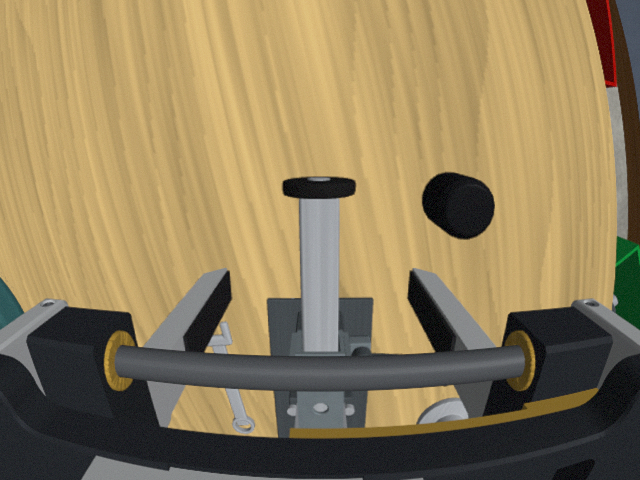

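The leg (columns 300–340, foot at row 187) lies centred and straight between the fingers, and the canister at (460,205) is clear of them. I'll go down and close lightly.

```bash
python3 -m pendant '[[[0,0,5,0,0,0,1],[0,0,9,0,0,0,1],[0,0,12,0,0,0,1],[0,0,14,0,0,0,1],[0,0,14,0,0,0,1],[0,0,14,0,0,0,0],[0,0,14,0,0,0,0],[0,0,14,0,0,0,0],[0,0,14,0,0,0,0],[0,0,14,0,0,0,0],[0,0,14,0,0,0,0],[0,0,14,0,0,0,0]]]' 15
```

```text
t: 5.15
position: [0.5997, 0.0642, 0.0655]
ee_rot: [0.781, 0.625, 0.0, -0.0]
ft_force: [-0.8, -0.6, -0.3]
gripper_width: 0.0414
finger_force: 0.0
```

```bash
python3 -m pendant '[[[0,0,0,0,0,0,0],[0,0,0,0,0,0,0],[0,0,0,0,0,0,0],[0,0,0,0,0,0,0]]]' 15
```

```text
t: 5.55
position: [0.5998, 0.0642, 0.0654]
ee_rot: [0.781, 0.625, 0.0, -0.0]
ft_force: [0.2, -0.9, -0.2]
gripper_width: 0.0323
finger_force: 15.0
```

```bash
python3 -m pendant '[[[0.1,0,0,0,0,0,0],[0.2,0,0,0,0,0,0],[0.3,0,0,0,0,0,0],[0.4,0,0,0,0,0,0],[0.5,0,0,0,0,0,0],[0.6,0,0,0,0,0,0],[0.7,0,0,0,0,0,0],[0.8,0,0,0,0,0,0],[0.9,0,0,0,0,0,0],[1.0,0,0,0,0,0,0]]]'
python3 - <<'E'
from h import *
for c in('top','side'):
    snap(c,c+'2'); look(c,['button_top','grip'])
E
```

```text
t: 6.55
position: [0.6017, 0.0733, 0.0654]
ee_rot: [0.781, 0.625, -0.001, 0.0]
ft_force: [-2.2, -5.2, 2.0]
gripper_width: 0.0325
finger_force: 15.0
top button_top []
top grip []
side button_top []
side grip [([0.6033, 0.0744, 0.0867], 0.96)]
```

```bash
python3 -m pendant '[[[0.1,0,0,0,0,0,0],[0.2,0,0,0,0,0,0],[0.3,0,0,0,0,0,0],[0.4,0,0,0,0,0,0],[0.5,0,0,0,0,0,0],[0.6,0,0,0,0,0,0]]]'
```

```text
t: 7.45
position: [0.6031, 0.0795, 0.0654]
ee_rot: [0.781, 0.625, -0.0, 0.0]
ft_force: [-3.1, -5.2, 2.9]
gripper_width: 0.032
finger_force: 15.0
```

```bash
python3 -m pendant '[[[0.07,0,0,0,0,0,0],[0.14,0,0,0,0,0,0],[0.21,0,0,0,0,0,0]]]'
```

```text
t: 7.75
position: [0.6036, 0.0816, 0.0654]
ee_rot: [0.781, 0.625, -0.0, -0.0]
ft_force: [-3.0, -5.6, 2.7]
gripper_width: 0.0318
finger_force: 15.0
```

```bash
python3 -m pendant '[[[0.07,0,0,0,0,0,0],[0.14,0,0,0,0,0,0],[0.21,0,0,0,0,0,0]]]'
```

```text
t: 8.05
position: [0.604, 0.0836, 0.0654]
ee_rot: [0.781, 0.625, -0.0, -0.0]
ft_force: [-2.3, -4.9, 1.6]
gripper_width: 0.0319
finger_force: 15.0
```

```bash
python3 -m pendant '[[[0.06,0,0,0,0,0,0],[0.12,0,0,0,0,0,0],[0.18,0,0,0,0,0,0]]]'; python3 - <<'E'
from h import *
for c in('top','side'):
    snap(c,c+'3'); look(c,['button_top','grip'])
E
```

```text
t: 8.35
position: [0.6045, 0.0856, 0.0654]
ee_rot: [0.781, 0.625, -0.0, -0.0]
ft_force: [-1.2, -3.0, 1.5]
gripper_width: 0.032
finger_force: 15.0
top button_top []
top grip []
side button_top [([0.6022, 0.0892, 0.0864], 0.46)]
side grip [([0.6025, 0.0874, 0.0854], 0.86)]
```

```bash
python3 -m pendant '[[[0.06,0,0,0,0,0,0],[0.12,0,0,0,0,0,0]]]'
```

```text
t: 8.85
position: [0.6047, 0.0868, 0.0654]
ee_rot: [0.781, 0.625, -0.0, -0.0]
ft_force: [-2.2, -3.4, 1.2]
gripper_width: 0.0321
finger_force: 15.0
```

```bash
python3 - <<'E'
from h import *
a=cv2.imread('pics/side0.png'); d=snap('side','side4')['frame']
f=lambda i:cv2.resize(i[180:300,320:440],None,fx=3.3,fy=3.3,interpolation=cv2.INTER_CUBIC)
cv2.imwrite('pics/c4.png',np.hstack([f(a),f(d)])); print(arm.get_obs()['ft_force'])
E
```

```text
[-1.59281674  0.49031047  0.08952514]
```

View pics/c4.png

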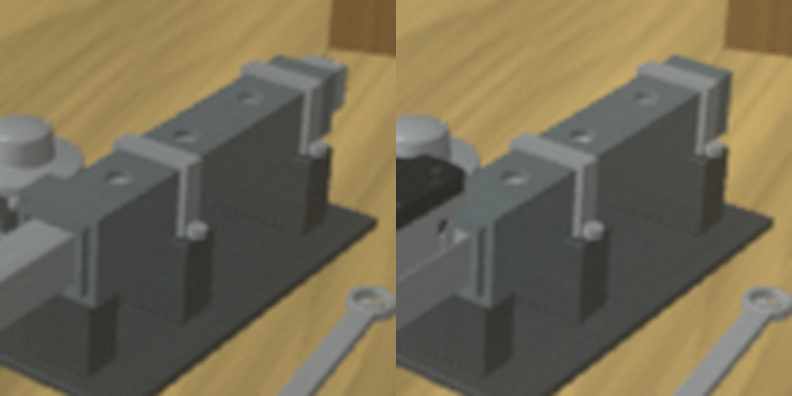

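The crop (before on the left, now on the right) shows the middle hole at about (578,135), still flat, so the button isn't out yet. I'll keep going in small steps.

```bash
python3 -m pendant '[[[0.06,0,0,0,0,0,0],[0.12,0,0,0,0,0,0],[0.18,0,0,0,0,0,0]]]'
```

```text
t: 9.2
position: [0.6052, 0.0891, 0.0654]
ee_rot: [0.781, 0.625, 0.0, -0.0]
ft_force: [-0.2, 0.9, -0.7]
gripper_width: 0.0322
finger_force: 15.0
```

```bash
python3 -m pendant '[[[0.06,0,0,0,0,0,0],[0.12,0,0,0,0,0,0]]]'
```

```text
t: 9.4
position: [0.6056, 0.0906, 0.0655]
ee_rot: [0.781, 0.625, 0.0, -0.0]
ft_force: [-0.9, 5.2, -2.0]
gripper_width: 0.0316
finger_force: 15.0
```

```bash
python3 - <<'E'
from h import *
a=cv2.imread('pics/side4.png'); d=snap('side','side5')['frame']
f=lambda i:cv2.resize(i[180:300,320:440],None,fx=3.3,fy=3.3,interpolation=cv2.INTER_CUBIC)
cv2.imwrite('pics/c5.png',np.hstack([f(a),f(d)])); o=arm.get_obs(); print(o['ft_force'],o['position']); look('side',['button_top','grip']); vision.capture('top'); look('top',['button_top'])
print(np.abs(a.astype(int)-d)[190:250,330:430].max(2).max(0))
E
```

```text
[-2.33237018e-03  7.75475705e+00 -3.19344238e+00] [0.60561476 0.09078152 0.06548287]
side button_top [([0.5506, -0.1682, 0.1107], 0.46)]
side grip [([0.6087, 0.0903, 0.0883], 0.94), ([0.7055, -0.2718, 0.0038], 0.16)]
top button_top [([0.5454, -0.1705, 0.1118], 0.42), ([0.7385, 0.0472, 0.0041], 0.31)]
[36 37 39 32 41 56 61 69 68 78 77 30  4  3  3  3  3  3  4  3  4  4  3  3
  3  3  3  3  3  3  3  3  3  3  4  3  4  4  5  3  3  3  3  3 38 71 73 47
 36 18 13  3  4  4  4  3  3  3  3  3  3  3  4  4  3  3  4  3  3  3  4  3
  4  3  3  3  3  4  4  3  4  4  3  3  3  4  4  3  4  3  3  3  3  4  3  4
  3  3  3  3]
```

View pics/c5.png

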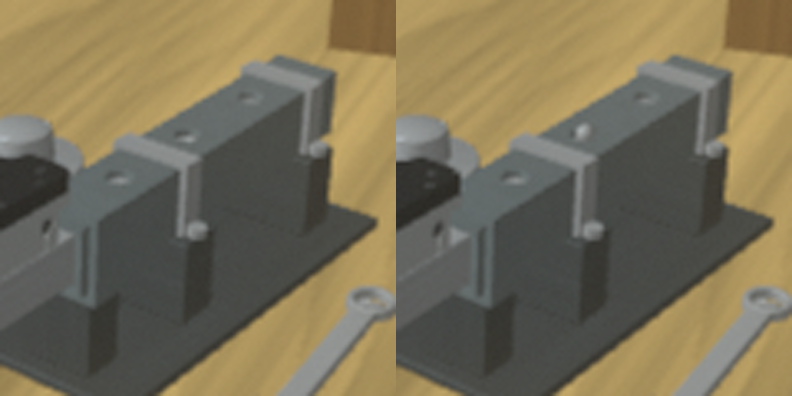

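The button is showing in the middle hole at about (583,130). It leans on the rear edge (+8 N forward), so I'll ease it forward slightly.

```bash
python3 -m pendant '[[[0.05,0,0,0,0,0,0],[0.1,0,0,0,0,0,0]]]'; python3 - <<'E'
from h import *
a=cv2.imread('pics/side5.png'); d=snap('side','side6')['frame']
print(np.abs(a.astype(int)-d)[190:250,370:385].max(2).max(0)); print(arm.get_obs()['ft_force'],tool()[0])
E
```

```text
t: 9.85
position: [0.6057, 0.0911, 0.0655]
ee_rot: [0.781, 0.625, 0.0, -0.0]
ft_force: [-2.6, 1.7, -0.4]
gripper_width: 0.0316
finger_force: 15.0
[ 3  3  2  4 13 23 14  6  7  4  3  3  4  3  3]
[-1.50553691  3.96221199 -0.31149063] [0.60568856 0.09107694 0.06544205]
```

```bash
python3 -m pendant '[[[0.05,0,0,0,0,0,0],[0.05,0,0,0,0,0,0],[0.05,0,0,0,0,0,0]]]'; python3 - <<'E'
from h import *
a=cv2.imread('pics/side5.png'); d=snap('side','side7')['frame']
print(np.abs(a.astype(int)-d)[190:250,370:385].max(2).max(0)); print(arm.get_obs()['ft_force'],tool()[0])
f=lambda i:cv2.resize(i[200:240,350:400],None,fx=8,fy=8,interpolation=cv2.INTER_CUBIC)
cv2.imwrite('pics/c7.png',np.hstack([f(a),f(d)]))
E
```

```text
t: 10.2
position: [0.6057, 0.0912, 0.0654]
ee_rot: [0.781, 0.625, -0.0, -0.0]
ft_force: [-2.8, 3.2, 0.5]
gripper_width: 0.032
finger_force: 15.0
[ 3  3  4  3  9 20 14  6  7  4  4  3  4  4  4]
[-2.98722388  3.41272744  0.2994398 ] [0.60573609 0.09119481 0.06543411]
```

View pics/c7.png

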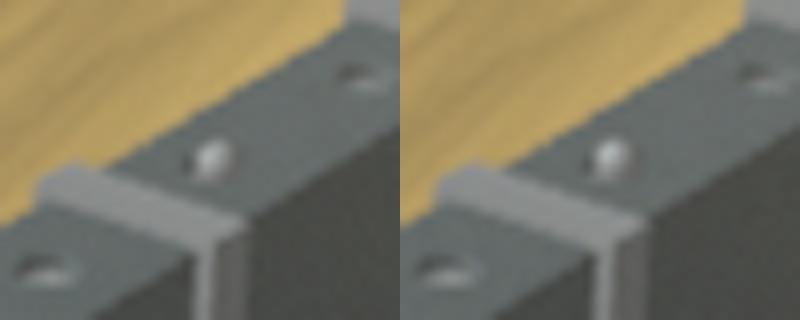

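The button now stands proud in the middle of the hole (right half, at about (612,160)) and the wrist force is small. It has caught, so I'll let go and rise.

```bash
python3 -m pendant '[[[0,0,0,0,0,0,1],[0,0,0,0,0,0,1],[0,0,0,0,0,0,1],[0,0,0,0,0,0,1],[0,0,0,0,0,0,1],[0,0,0,0,0,0,1],[0,0,0,0,0,0,1],[0,0,-4,0,0,0,1],[0,0,-8,0,0,0,1],[0,0,-12,0,0,0,1],[0,0,-12,0,0,0,1]]]'
python3 - <<'E'
from h import *
a=cv2.imread('pics/side7.png'); d=snap('side','side8')['frame']
print(np.abs(a.astype(int)-d)[190:250,370:385].max(2).max(0)); print(arm.get_obs()['ft_force'],tool()[0])
look('side',['button_top','grip','lever_post','lever_pivot','prop'])
snap('wrist','w8');look('wrist',['lever_post','lever_pivot','grip'])
snap('top','top8');look('top',['lever_post','lever_pivot','prop'])
E
```

```text
t: 11.35
position: [0.6081, 0.0919, 0.1908]
ee_rot: [0.781, 0.625, 0.003, 0.002]
ft_force: [-0.0, 1.2, -0.3]
gripper_width: 0.0944
finger_force: 0.0
[11 11 11 12 11 10 10 11 11 10 10 11 11 10 11]
[ 0.04952591 -0.13395999 -1.23706962] [0.60704955 0.09143954 0.18799335]
side button_top [([0.5489, -0.1688, 0.114], 0.43)]
side grip [([0.6083, 0.0936, 0.0874], 0.76)]
side lever_post [([0.6849, -0.0898, 0.1189], 0.7)]
side lever_pivot [([0.6142, -0.0714, 0.1177], 0.68)]
side prop [([0.5547, -0.1504, -0.0037], 0.76)]
wrist lever_post [([0.6824, -0.0934, 0.1228], 0.68)]
wrist lever_pivot [([0.6142, -0.0697, 0.1211], 0.72)]
wrist grip [([0.608, 0.0907, 0.0859], 0.8)]
top lever_post [([0.6805, -0.0935, 0.1236], 0.86), ([0.6055, 0.0912, 0.0843], 0.26)]
top lever_pivot []
top prop [([0.5533, -0.1459, 0.0007], 0.89)]
```

```bash
cat >> h.py <<'E'
piv=np.array([.613,-.0704]); a0=np.deg2rad(77.4); U=np.array([np.cos(a0),np.sin(a0)]); V=np.array([-U[1],U[0]])
def P(th): return piv+.075*(-np.cos(th)*U-np.sin(th)*V)
def T(th): return np.sin(th)*U-np.cos(th)*V
E
python3 - <<'E'
from h import *
pw=np.array([.684,-.0912]); r=pw-piv; th0=np.arctan2(-r@V,-r@U); print('th0',th0,np.linalg.norm(r),P(th0))
print(arm.get_obs()['joint_pos'].round(2) if hasattr(arm.get_obs()['joint_pos'],'round') else arm.get_obs()['joint_pos'])
c=P(th0)+.025*T(th0); x,R0=tool(); print(x,R0.as_matrix().round(3))
print('A',totool([*c,.19]),totool([*c,.1]))
# pushing arc relative to start pose (tool aligned at th0), start TCP = c
tx=np.array([*(-T(th0)),0]); 
for th in np.linspace(th0,-0.04,12):
    q=P(th)+.015*T(th); w=np.array([*(q-c),0]); print(round(th0-th,2),'propx %.2f -propy %.2f cm'%(100*w[:2]@U,-100*w[:2]@V))
E
```

```text
th0 1.505724257532008 0.07398405233562169 [ 0.68497497 -0.09148563]
[ 0.17  0.46 -0.49  1.65  0.24  1.09 -0.61]
[0.6057897  0.09123276 0.18533462] [[ 0.219  0.976 -0.   ]
 [ 0.976 -0.219  0.   ]
 [ 0.    -0.    -1.   ]]
A [-13.59728988  11.89035796  -0.46979348] [-13.59752738  11.89255058   8.53020625]
0.0 propx -1.00 -propy -0.07 cm
0.14 propx -2.07 -propy 0.00 cm
0.28 propx -3.14 -propy -0.08 cm
0.42 propx -4.19 -propy -0.32 cm
0.56 propx -5.19 -propy -0.69 cm
0.7 propx -6.14 -propy -1.21 cm
0.84 propx -7.00 -propy -1.85 cm
0.98 propx -7.76 -propy -2.61 cm
1.12 propx -8.41 -propy -3.46 cm
1.26 propx -8.93 -propy -4.40 cm
1.41 propx -9.32 -propy -5.40 cm
1.55 propx -9.56 -propy -6.45 cm
```

```bash
python3 -m pendant '[[[-4,3.5,0,0,0,0,0],[-8,7,0,0,0,0,0],[-12,10.5,0,0,0,0,0],[-13.6,11.9,0,0,0,0,0],[-13.6,11.9,0,0,0,0,0],[-13.6,11.9,0,0,0,0,0],[-13.6,11.9,0,0,0,0,0],[-13.6,11.9,0,0,0,0,0],[-13.6,11.9,0,0,0,0,0],[-13.6,11.9,0,0,0,0,0],[-13.6,11.9,0,0,0,0,0],[-13.6,11.9,0,0,0,0,0],[-13.6,11.9,0,0,0,0,0],[-13.6,11.9,0,0,0,0,0]]]'
python3 - <<'E'
from h import *
snap('wrist','w9');look('wrist',['lever_post','lever_pivot']); snap('side','s9');look('side',['lever_post','lever_pivot'])
E
```

```text
t: 13.45
position: [0.6921, -0.0676, 0.1854]
ee_rot: [0.781, 0.625, -0.0, -0.0]
ft_force: [0.0, -0.3, 0.6]
gripper_width: 0.0007
finger_force: 0.0
wrist lever_post [([0.689, -0.0959, 0.1216], 0.91), ([0.6076, 0.0866, 0.0837], 0.49)]
wrist lever_pivot [([0.6179, -0.0682, 0.1215], 0.57), ([0.5494, -0.1746, 0.1125], 0.42)]
side lever_post [([0.6839, -0.0872, 0.1194], 0.64)]
side lever_pivot [([0.6124, -0.0683, 0.1185], 0.8)]
```

View pics/w9.png

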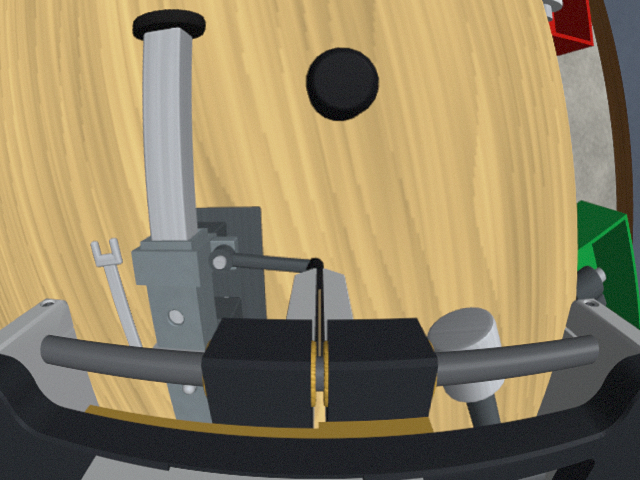

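The wrist view shows the post top at (317,264), just behind the shut fingers, with the lever standing straight out and the canister well clear. I'll go down on the post's open side.

```bash
python3 -m pendant '[[[0.3,-0.3,3,0,0,0,0],[0.3,-0.3,5,0,0,0,0],[0.3,-0.3,6,0,0,0,0],[0.3,-0.3,7,0,0,0,0],[0.3,-0.3,8,0,0,0,0],[0.3,-0.3,8.5,0,0,0,0],[0.3,-0.3,8.5,0,0,0,0]]]'
python3 - <<'E'
from h import *
x,R0=tool(); th0=1.5057
print(totool([*piv,.1]))
for th in np.linspace(th0,-0.03,19):
    q=P(th)+.015*T(th); print(round(th0-th,2),totool([*q,.1])[:2].round(2))
E
```

```text
t: 14.45
position: [0.6897, -0.064, 0.1]
ee_rot: [0.781, 0.625, -0.0, -0.0]
ft_force: [-0.0, -0.7, -0.1]
gripper_width: 0.0004
finger_force: 0.0
[-2.30389714e+00 -7.34229211e+00  3.23632954e-03]
0.0 [-1.29  0.24]
0.09 [-1.94  0.3 ]
0.17 [-2.59  0.3 ]
0.26 [-3.24  0.25]
0.34 [-3.88  0.14]
0.43 [-4.51 -0.02]
0.51 [-5.13 -0.24]
0.6 [-5.73 -0.5 ]
0.68 [-6.3  -0.82]
0.77 [-6.84 -1.18]
0.85 [-7.35 -1.59]
0.94 [-7.82 -2.04]
1.02 [-8.25 -2.53]
1.11 [-8.64 -3.05]
1.19 [-8.98 -3.61]
1.28 [-9.27 -4.19]
1.37 [-9.52 -4.8 ]
1.45 [-9.71 -5.42]
1.54 [-9.84 -6.06]
```

```bash
python3 -m pendant '[[[-0.6,0.2,0,0,0,0,0],[-1.0,0.24,0,0,0,0,0],[-1.3,0.24,0,0,0,0,0],[-1.6,0.27,0,0,0,0.04,0],[-1.94,0.3,0,0,0,0.09,0],[-2.59,0.3,0,0,0,0.17,0],[-3.24,0.25,0,0,0,0.26,0],[-3.88,0.14,0,0,0,0.34,0],[-4.51,-0.02,0,0,0,0.43,0],[-5.13,-0.24,0,0,0,0.51,0],[-5.73,-0.5,0,0,0,0.6,0],[-6.3,-0.82,0,0,0,0.68,0],[-6.84,-1.18,0,0,0,0.77,0],[-7.35,-1.59,0,0,0,0.85,0],[-7.82,-2.04,0,0,0,0.94,0],[-8.25,-2.53,0,0,0,1.02,0],[-8.64,-3.05,0,0,0,1.11,0],[-8.98,-3.61,0,0,0,1.19,0],[-8.98,-3.61,0,0,0,1.19,0]]]'
python3 - <<'E'
from h import *
x,R0=tool(); print(R0.as_matrix().round(3)[0])
for c in('side','top'):
    snap(c,c+'10'); look(c,['lever_post','lever_pivot'])
for th in (.3,.22,.15,.08,0,-.03,-.06):
    q=P(th)+.015*T(th); print(th,totool([*q,.1])[:2].round(2))
E
```

```text
t: 16.35
position: [0.6346, -0.1442, 0.1008]
ee_rot: [0.997, 0.079, 0.0, 0.0]
ft_force: [0.5, 0.3, 0.5]
gripper_width: 0.0004
finger_force: 0.0
[0.988 0.157 0.   ]
side lever_post [([0.6191, -0.1448, 0.1187], 0.56)]
side lever_pivot [([0.618, -0.0682, 0.1186], 0.51)]
top lever_post [([0.6148, -0.0688, 0.1251], 0.72)]
top lever_pivot [([0.6139, -0.0701, 0.1212], 0.5)]
0.3 [-0.12  0.01]
0.22 [-0.73  0.06]
0.15 [-1.26  0.06]
0.08 [-1.8   0.02]
0 [-2.4  -0.06]
-0.03 [-2.63 -0.11]
-0.06 [-2.85 -0.16]
```

The lever follows (post now at about (0.619, -0.145)). I'll finish the swing slowly against the stop.

```bash
python3 -m pendant '[[[-0.4,0.02,0,0,0,0.04,0],[-0.73,0.05,0,0,0,0.09,0],[-1.0,0.06,0,0,0,0.13,0],[-1.26,0.06,0,0,0,0.16,0],[-1.5,0.04,0,0,0,0.2,0],[-1.8,0.02,0,0,0,0.23,0],[-2.0,0,0,0,0,0.26,0],[-2.2,-0.03,0,0,0,0.29,0],[-2.3,-0.05,0,0,0,0.31,0],[-2.3,-0.05,0,0,0,0.31,0]]]'
python3 - <<'E'
from h import *
x,R0=tool(); print(totool([*P(0),.1]), arm.get_obs()['ft_force'])
E
```

```text
t: 17.65
position: [0.612, -0.1469, 0.1005]
ee_rot: [0.997, -0.075, -0.0, 0.0]
ft_force: [1.0, 0.4, 0.5]
gripper_width: 0.0006
finger_force: 0.0
[-1.56955844 -0.09189926  0.04913934] [1.01241627 0.44648313 0.51271765]
```

```bash
python3 -m pendant '[[[-0.1,0,0,0,0,0,0],[-0.2,0,0,0,0,0,0],[-0.2,0,0,0,0,0,0]]]'
```

```text
t: 17.95
position: [0.6114, -0.1467, 0.1007]
ee_rot: [0.997, -0.075, 0.001, 0.0]
ft_force: [9.9, -2.0, -5.4]
gripper_width: 0.0005
finger_force: 4.9
```

```bash
python3 -m pendant '[[[-0.1,0,0,0,0,0,0],[-0.1,0,0,0,0,0,0],[-0.1,0,0,0,0,0,0]]]'; python3 -m pendant '[[[0.8,0,0,0,0,0,0],[2,0,0,0,0,0,0],[3,0,0,0,0,0,0],[3,0,-4,0,0,0,0],[3,0,-8,0,0,0,0],[3,0,-12,0,0,0,0],[3,0,-12,0,0,0,0],[3,0,-12,0,0,0,0]]]'
python3 - <<'E'
from h import *
for c in('side','top'):
    d=snap(c,c+'11'); look(c,['lever_post','lever_pivot','button_top','grip','hub','canister','wrench'])
    s=(slice(150,310),slice(230,450)) if c=='side' else (slice(140,330),slice(240,510))
    cv2.imwrite(f'pics/f{c}.png',cv2.resize(d['frame'][s],None,fx=2.8,fy=2.8,interpolation=cv2.INTER_CUBIC))
print('expected shut',P(0)); print(arm.get_obs()['t'])
E
```

```text
t: 18.25
position: [0.6112, -0.1467, 0.1008]
ee_rot: [0.997, -0.075, 0.002, 0.0]
ft_force: [14.7, -3.3, -8.6]
gripper_width: 0.0004
finger_force: 7.7
t: 19.05
position: [0.6392, -0.1509, 0.221]
ee_rot: [0.997, -0.075, 0.001, 0.0]
ft_force: [-0.2, 0.0, -0.3]
gripper_width: 0.0003
finger_force: 0.0
side lever_post [([0.5997, -0.1417, 0.1201], 0.73), ([0.5503, -0.1688, 0.1096], 0.16)]
side lever_pivot [([0.6102, -0.07, 0.1213], 0.43), ([0.7371, 0.0439, 0.0004], 0.43)]
side button_top [([0.5491, -0.1684, 0.1138], 0.49)]
side grip [([0.6055, 0.0908, 0.086], 0.71), ([0.5457, -0.1745, 0.1072], 0.39)]
side hub [([0.7056, -0.2698, 0.0014], 0.7)]
side canister [([0.7356, 0.0442, -0.0018], 0.61)]
side wrench [([0.4361, -0.1263, -0.0003], 0.82)]
top lever_post [([0.5932, -0.1412, 0.1228], 0.72)]
top lever_pivot [([0.6126, -0.0691, 0.1217], 0.84)]
top button_top []
top grip []
top hub []
top canister [([0.7381, 0.0483, 0.0024], 0.68)]
top wrench [([0.438, -0.1253, -0.0026], 0.63), ([0.5564, -0.1478, 0.0023], 0.5)]
expected shut [ 0.59663926 -0.14359376]
19.85
```

View pics/fside.png

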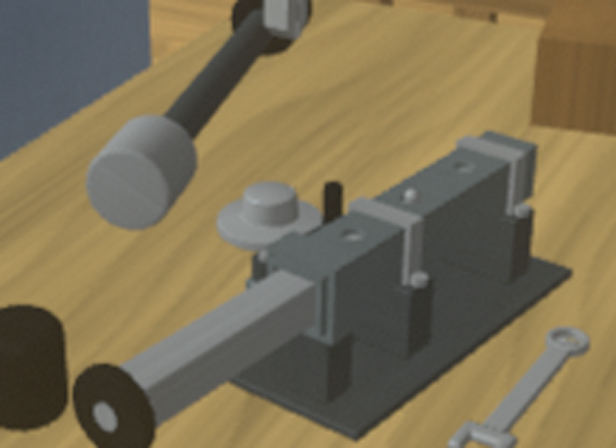

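View pics/ftop.png

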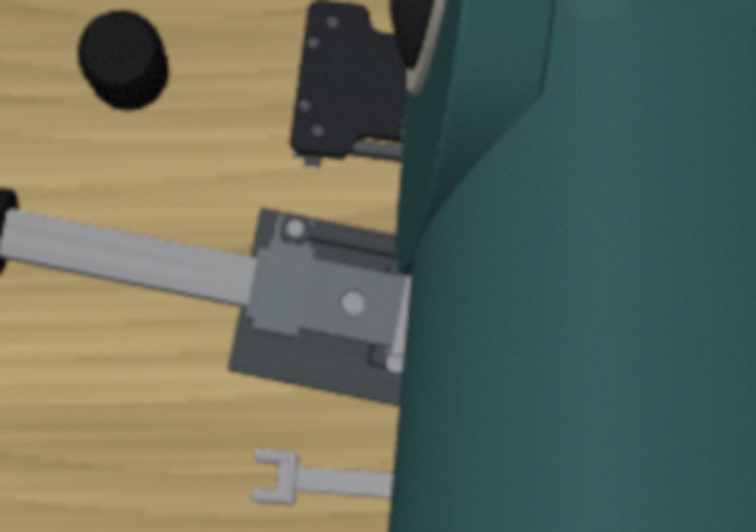

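The side view shows the button standing up in the middle hole at about (410,195) and the post beside the sleeve at (333,200). In the top view the bar lies parallel to the sleeve. The hub, canister and wrench haven't moved, so I'll hand it in.

```bash
python3 -c "from cell import arm; print(arm.sign_off())"
```

```text
the job is handed in; nothing more can be done
None
```

The job is handed in at about 20 s: the button is up through the middle hole, the leg is released, the lever is shut against its stop (about 15 N at the wrist), and the hub, canister and wrench are where they were.

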